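# Put the cleaning kit back into its drawer holders

### The job

Put the four loose cleaning things in the open drawer back into the holders made for them: the wide spray bottle standing in the wide round cup, the slim spray bottle standing in the narrow round cup, the tin lying flat, lid up, in the square tray, and the bottle brush lying flat along the long tray, either way round. Keep the bottles upright and set everything down gently instead of dropping it; leave the yellow caddy and the drain stopper at the back of the drawer where they are.

Things in the scene. Friction and masses are not known exactly. Their poses are not given: they have to be found in the camera images.
- wide_bottle: Larger of two white closed mist spray bottles, standing, loose, 0.24 kg: body 54 mm in diameter up to 82 mm, shoulder to 92 mm, then overcap 36 mm in diameter up to the top at 130 mm (grip the cap). Its origin is the centre of its underside, z up. The drawer floor all things stand on is 10 mm, the drawer sides 62 mm and its front board 78 mm above the work surface.
- slim_bottle: The smaller white closed mist spray bottle, 0.075 kg, standing upright on the drawer floor: round body 32 mm in diameter up to 62 mm, a shoulder up to 72 mm, then a round white overcap 24 mm in diameter from 72 mm up to the top at 106 mm (grip the cap). Loose. Its origin is the centre of its underside, z up.
- tin: Round stainless tin with a snap lid (closed, does not come off), 60 mm in diameter, 46 mm high, the upper 12 mm being the lid, 62 mm in diameter; 0.13 kg. Loose, lying flat, lid up, on the drawer floor. Its origin is the centre of its underside, z up through the lid.
- brush: Bottle brush lying level, 240 mm long, 0.06 kg, does not roll. Own x axis runs along it to the head: bamboo handle 17 mm thick from x -120 to +10 mm, white bristle head 36 mm thick from +20 to +116 mm. Origin: mid-length, at floor level, 18 mm below its axis; z up. The handle hangs 9 mm clear of the floor, its top at 26.5 mm. Centre of mass at x about +35 mm: grip the handle at x -20 to 0 mm.
- wide_cup: The wider of two open grey plastic round cups, fixed to the drawer floor: inner diameter 72 mm, outer 78 mm, 45 mm high, inner floor 4 mm above the drawer floor. Holder of the wide bottle. Origin: centre of its underside, on the drawer floor, z up.
- narrow_cup: The narrower open grey plastic round cup, fixed to the drawer floor: inner diameter 49 mm, outer 55 mm, 40 mm high, inner floor 4 mm above the drawer floor. Holder of the slim bottle. Origin: centre of its underside, on the drawer floor, z up.
- square_tray: Open grey plastic square tray, fixed to the drawer floor: outer 92 x 92 mm, walls 3 mm thick, rim 15 mm above the drawer floor, inner floor 3 mm above it. Holder of the tin. Origin: centre of its underside, on the drawer floor; x and y along its sides, z up.
- long_tray: Open grey plastic long tray, fixed to the drawer floor: outer 276 mm along its own x, 72 mm along y, walls 3 mm thick, rim 17 mm above the drawer floor, inner floor 3 mm above it. Holder of the brush. Origin: centre of its underside, on the drawer floor, z up.
- caddy: Bystander at the back of the drawer: open yellow plastic caddy, 100 mm (x) by 210 mm (y), 75 mm high, with an arched carrying handle up to 127 mm. Loose, 0.45 kg. Its origin is the centre of its underside, z up. Leave it alone.
- stopper: Bystander at the back of the drawer: black silicone drain stopper, flange 58 mm in diameter, 46 mm high with its pull knob. Loose, 0.06 kg. Its origin is the centre of its underside, z up. Leave it alone. (A brown roll of tape 100 mm in diameter, 48 mm high, lies beside it.)

How it is judged:
At the end, for the whole second after the job is handed in: Wide bottle upright on the wide cup's floor, slim bottle on the narrow cup's (11 mm of centre); tin flat, lid up, on the square tray's floor (20 mm); brush flat on the long tray's floor (19 mm along, 18 across, 12 degrees, either way round); all at rest; caddy and stopper within 30 mm of start (horizontal distance between wide_bottle and wide_cup below 0.0115 m and z of wide_bottle in the frame of wide_cup below 0.008 m and angle between each of wide_bottle, slim_bottle, tin's own z axis and vertical below 0.08 rad and linear speed of each of wide_bottle, slim_bottle, tin, brush below 0.02 m/s and angular speed of each of wide_bottle, slim_bottle, tin, brush below 0.2 rad/s and horizontal distance between slim_bottle and narrow_cup below 0.0115 m and z of slim_bottle in the frame of narrow_cup below 0.008 m and horizontal distance between tin and square_tray below 0.0205 m and z of tin in the frame of square_tray below 0.007 m and x of brush in the frame of long_tray between -0.019 and 0.019 m and y of brush in the frame of long_tray between -0.018 and 0.018 m and z of brush in the frame of long_tray below 0.008 m and angle between the x axis of brush and the x axis of long_tray, either way round below 0.22 rad and angle between brush's own z axis and vertical below 0.15 rad and distance of each of caddy, stopper from where it was at the start of the episode below 0.03 m); the robot touches nothing.
It fails at once if a spray bottle was tipped over (more than 35 degrees) (angle between any of wide_bottle, slim_bottle's own z axis and vertical above 0.6 rad).
It fails at once if one of the things was dropped (falling free of the gripper faster than 0.75 m/s, about 30 mm of fall) ((linear speed of wide_bottle above 0.75 m/s and contact force between wide_bottle and the arm below 0.05 N and contact force between wide_bottle and the fingers below 0.05 N) or (linear speed of slim_bottle above 0.75 m/s and contact force between slim_bottle and the arm below 0.05 N and contact force between slim_bottle and the fingers below 0.05 N) or (linear speed of tin above 0.75 m/s and contact force between tin and the arm below 0.05 N and contact force between tin and the fingers below 0.05 N) or (linear speed of brush above 0.75 m/s and contact force between brush and the arm below 0.05 N and contact force between brush and the fingers below 0.05 N)).
It fails at once if the caddy or the drain stopper was shifted by more than 30 mm (distance of any of caddy, stopper from where it was at the start of the episode above 0.03 m).
It also fails if it takes over 109 s, if anything falls off the work surface, if the arm or the gripper's body presses on something with over 40 N, if the wrist force passes 120 N, or if a joint passes its speed limit or range.

### The arm

A 6-joint arm with a two-finger parallel gripper is mounted at the origin on the work surface. World frame = base frame: x ahead of the robot, y to its left, z up, the work surface at z = 0. Lengths are in m, angles in rad, forces in N, time in s.
With the tool pointing down it reaches from about 0.325 to 0.85 m from the base axis. Payload 15.5 kg.
Tool frame: the origin (TCP) lies midway between the tips of the shut fingers; the grasp point (between the pads) lies 19 mm behind it; z points along the fingers, y is the line along which they close (so a half turn about z gives the same grasp; the last joint's range is limited). The gripper opens to 91 mm and grips with 3 to 60 N. Pads are 32 mm wide; open, the fingers measure 118 mm over their backs; the gripper's body (76 mm by 178 mm) begins 60 mm behind the grasp point.
Start: joints at [-1.319, 0.494, 1.345, -0, 1.302, -0.096], TCP at [0.212, -0.588, 0.214] pointing down, gripper open.
Joint ranges: [-2.91, 2.91], [-0.82, 2.16], [0.22, 2.67], [-1.22, 4.37], [0.12, 2.79], [-3.08, 3.08]. Speed limits (rad/s): [1.89, 1.89, 2.57, 3.01, 3.01, 3.01].

### API

Orientations are given as a unit quaternion [x, y, z, w].
In Python, from cell import manip gives the robot as it stands. The module is installed in compiled form; this text tells all that it offers.
- The arm moves only by the tool apply_moves, never from a script. Its argument "steps" is a list that holds one entry, the list of rows, each a list of 6 numbers: the shift along the world's x, y, z in cm, then the turn, a rotation vector about the world's x, y, z in rad. In form: [[[tx, ty, tz, wx, wy, wz], ...]]. A call has 1 to 5 rows; each row shifts and turns the commanded pose from where the row before left it; what a row does not reach is not made up. A row lasts 1/12 s, in which the tool goes at most 41.7 mm and 7.16 degrees, less where a joint would pass 70% of its speed; a pose out of reach is approached as far as the arm can. A call with a gripper value outside its range is refused whole. "grip" is the opening in per cent of the stroke, from 0 (shut) to 100 (fully open), set as the call begins (left out, the last holds). The fingers move at their own pace and stop on an object; "force" is the grip in N (left out, the last holds). Time passes only in rows, so rows that do not move let the fingers close. It gives the time, the measured TCP pose, the force, the opening and the grip force at its end, in the units of the state.
- manip.sense(): the state, without advancing time (a new reading comes with each control period).
- manip.snapshot(name): name is "side" or "top" or "wrist"; returns a dict with "color" (384x512x3 uint8, red, green, blue), "fx", "fy", "cx", "cy" (pixels), "rvec" (rotation vector, rad) and "tvec" (3), from world to camera coordinates, as OpenCV has them. Camera axes: x right, y down, z forward; pixel columns grow to the right and rows downward; lengths in m; the calibration is good to about 2 mm. The wrist camera is an equidistant fisheye: a pixel r from the principal point sees the ray r / f radians off the axis. A picture is of the moment at which its call begins. There is no depth.
- manip.hand_in(): hands the job in; it is judged then, once.
Trained networks look in a picture, given as the dict that the camera call returned (one of the last four; its "shot" number tells which), for a name from the list of things; names that differ only in an ending like _2 or _b are one class to them, and where a whole thing is asked for, a point or a joint stands for the part that bears it (a point fixed in the world has none). Each returns a list of dicts, best first, with "confidence" (0 to 1); they miss things now and then, are a little off and sometimes report something else, mostly with a low value. They report only what shows in the picture. A call takes as long as a camera call.
- manip.outline_of(picture, query): "mask" (384x512 bool, what is visible of it).
- manip.tip_of(picture, query): "at" ([x, y, z] in m, in the coordinates of the camera as it stood for that picture, good to about 4 mm: a listed point, or the origin of a listed thing).
The state is a dict: "t": time; "joints": joint angles; "qd": joint speeds; "joint_torque": joint torques, N m; "eef_pos": TCP position; "eef_rot": TCP orientation; "wrist_force": force on the tool from outside, world axes, zero at the start; "wrist_torque": the same for the moment, N m; "grip_width": opening from 0.0 (shut) to 1.0 (fully open); "grip_force": force on a finger pad.
Only numpy, scipy, OpenCV 4.12 (cv2) and the standard library are available. Lean on these libraries where they do the work, as an engineer would, in place of code of your own. Each camera call takes 0.05 s, during which the arm holds its last target. There are 200 camera calls.

## Working session

There is one attempt and no reset: what is moved stays moved. The work goes in short steps, Python scripts to look and compute and a tool call to move; the robot and the scene stay as the last step left them, time stands still between calls to the robot, and variables do not carry over. Pictures are saved under pics/ and viewed, at most 17 in all, crops included, and the job is handed in when it is done.

Besides the shell and the picture viewer there is one more tool, called after "Request:" as name([rows], argument=value, ...), one row to a line, values as JSON. apply_moves: Moves the arm, as the interface text tells. Its arguments: {"type":"object","properties":{"steps":{"type":"array","items":{"type":"array","items":{"type":"array","items":{"type":"number"}}}},"grip":{"type":"number"},"force":{"type":"number"}},"required":["steps"]}

```bash
mkdir -p pics
cat > h.py <<'E'
import numpy as np, cv2
from scipy.spatial.transform import Rotation as R
from cell import manip
N=["wide_bottle","slim_bottle","tin","brush","wide_cup","narrow_cup","square_tray","long_tray","caddy","stopper"]
def snap(n,fn=None):
    p=manip.snapshot(n)
    if fn: cv2.imwrite("pics/"+fn,p["color"][:,:,::-1])
    return p
def c2w(p,a):
    Rm=R.from_rotvec(np.ravel(p["rvec"])).as_matrix(); return Rm.T@(np.asarray(a)-np.ravel(p["tvec"]))
def find(p,names=N,k=2):
    for n in names:
        for d in manip.tip_of(p,n)[:k]:
            print(n,round(d["confidence"],2),np.round(c2w(p,d["at"]),3))
def proj(p,X):
    Rm=R.from_rotvec(np.ravel(p["rvec"])).as_matrix(); c=Rm@np.asarray(X)+np.ravel(p["tvec"])
    return p["fx"]*c[0]/c[2]+p["cx"],p["fy"]*c[1]/c[2]+p["cy"]
def ray(p,u,v,fish=False):
    x,y=(u-p["cx"])/p["fx"],(v-p["cy"])/p["fy"]
    if fish:
        r=np.hypot(x,y); d=np.array([x/r*np.sin(r),y/r*np.sin(r),np.cos(r)]) if r>1e-9 else np.array([0,0,1.])
    else: d=np.array([x,y,1.])
    Rm=R.from_rotvec(np.ravel(p["rvec"])).as_matrix()
    return -Rm.T@np.ravel(p["tvec"]),Rm.T@d
def atz(p,u,v,z,fish=False):
    o,d=ray(p,u,v,fish); return o+d*(z-o[2])/d[2]
E
python3 - <<'E'
from h import *
for n in ["top","side"]:
    p=snap(n,n+"1.png"); print(n); find(p)
s=manip.sense(); print(s["t"],s["eef_pos"],s["eef_rot"])
E
```

```text
top
slim_bottle 0.7 [ 0.447 -0.15   0.011]
tin 0.88 [0.597 0.157 0.01 ]
brush 0.82 [ 0.499 -0.33   0.015]
brush 0.58 [ 0.447 -0.147  0.009]
wide_cup 0.98 [0.605 0.011 0.013]
narrow_cup 0.9 [0.443 0.148 0.011]
square_tray 0.84 [0.455 0.008 0.013]
long_tray 0.95 [0.503 0.337 0.008]
caddy 0.84 [0.764 0.138 0.009]
stopper 0.63 [ 0.756 -0.122  0.01 ]
side
wide_bottle 0.58 [ 0.605 -0.166  0.004]
slim_bottle 0.67 [ 0.448 -0.15   0.009]
tin 0.94 [0.593 0.152 0.011]
wide_cup 0.93 [0.607 0.017 0.01 ]
narrow_cup 0.79 [0.444 0.144 0.01 ]
square_tray 0.98 [0.452 0.008 0.01 ]
long_tray 0.79 [0.507 0.333 0.013]
caddy 0.82 [0.761 0.133 0.015]
stopper 0.79 [ 0.752 -0.122  0.011]
1.1 [ 0.21241292 -0.58776925  0.21388496] [ 9.85002665e-01  1.72539118e-01 -1.54433396e-05 -3.74149288e-05]
```

View pics/top1.png

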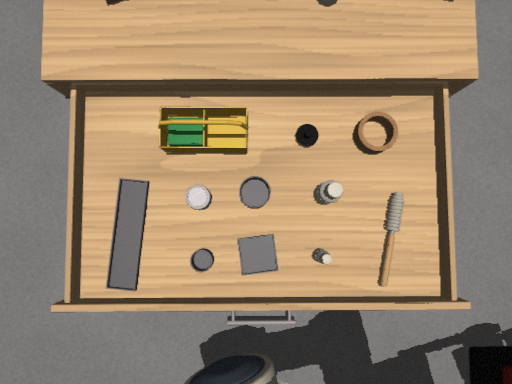

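View pics/side1.png

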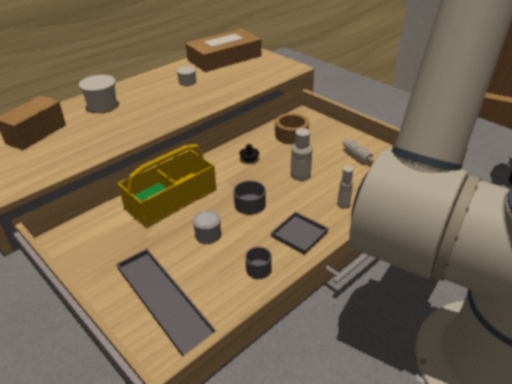

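Top view: bottles near (327,192) and (322,257), brush from (397,195) to (385,284), tin at (198,197), long tray from (135,180) to (122,290). The network points agree with these. Next I measure yaws and two-view heights.

Run:
```python
from h import *
t=snap("top"); s=snap("side")
def m(p,n,k=0): return manip.outline_of(p,n)[k]["mask"]
def rect(msk,p,z):
    c=max(cv2.findContours(msk.astype(np.uint8),0,2)[0],key=cv2.contourArea)
    b=cv2.boxPoints(cv2.minAreaRect(c)); 
    return np.round([atz(p,u,v,z)[:2] for u,v in b],3)
for n,z in [("brush",.03),("long_tray",.027),("square_tray",.025)]:
    r=rect(m(t,n),t,z); e=[r[1]-r[0],r[2]-r[1]]
    print(n,"ctr",r.mean(0),"len",[round(np.hypot(*x),3) for x in e],"deg",[round(np.degrees(np.arctan2(x[1],x[0])),1) for x in e])
def tri(a,b):
    (o1,d1),(o2,d2)=a,b; A=np.c_[d1,-d2]; k=np.linalg.lstsq(A,o2-o1,rcond=None)[0]
    P,Q=o1+k[0]*d1,o2+k[1]*d2; return np.round((P+Q)/2,3),round(np.linalg.norm(P-Q),4)
# cap tops (tin lid, bottles): top view px by eye vs side
print("wide cap",tri(ray(t,335,189),ray(s,302,132)))
print("slim cap",tri(ray(t,326,259),ray(s,347,170)))
print("tin lid",tri(ray(t,198,197),ray(s,207,219)))
for n in ["wide_bottle","slim_bottle","brush","tin"]:
    for nm,p in(("top",t),("side",s)):
        for d in manip.outline_of(p,n)[:2]:
            q=np.argwhere(d["mask"]); print(n,nm,round(d["confidence"],2),q.mean(0)[::-1].round(1),q.min(0)[::-1],q.max(0)[::-1])
for nm,p in(("top",t),("side",s)): print(nm,[d and np.round(c2w(p,d[0]["at"]),3) for d in [manip.tip_of(p,"wide_bottle")] if d], -R.from_rotvec(np.ravel(p["rvec"])).as_matrix().T@np.ravel(p["tvec"]))
```

```text
brush ctr [ 0.4905 -0.326 ] len [np.float64(0.237), np.float64(0.033)] deg [np.float64(-9.5), np.float64(-98.6)]
long_tray ctr [0.50575 0.33425] len [np.float64(0.276), np.float64(0.081)] deg [np.float64(-5.2), np.float64(-96.3)]
square_tray ctr [0.453  0.0085] len [np.float64(0.092), np.float64(0.093)] deg [np.float64(-82.5), np.float64(-172.6)]
wide cap (array([ 0.608, -0.166,  0.137]), np.float64(0.0003))
slim cap (array([ 0.451, -0.148,  0.111]), np.float64(0.0011))
tin lid (array([0.596, 0.152, 0.055]), np.float64(0.0007))
wide_bottle top 0.93 [328.  191.5] [314 179] [343 203]
wide_bottle side 0.71 [300.9 155.4] [290 129] [312 180]
wide_bottle side 0.44 [299.2 232.7] [271 212] [328 254]
slim_bottle top 0.67 [321.8 256.1] [314 250] [330 262]
slim_bottle side 0.79 [345.2 187.7] [337 166] [352 206]
slim_bottle side 0.23 [356.8 150.7] [342 140] [372 162]
brush top 0.69 [391.  233.2] [380 192] [402 286]
brush side 0.6 [358.  151.4] [343 140] [372 163]
brush side 0.42 [165.6 301.2] [117 250] [214 353]
tin side 0.91 [206.7 226.6] [192 211] [220 243]
top [array([ 0.612, -0.165,  0.014])] [0.54536881 0.01363772 0.97138063]
side [array([ 0.606, -0.17 ,  0.007])] [-0.05900288  0.61336706  0.74545147]
```

The heights match the text: caps at 137 and 111 mm, lid at 55 mm. The brush comes first; I'll go above it, turning the closing line across it.

Request:
apply_moves([
  [[1.82,1.73,-0.1,0,0,-0.034],[1.82,1.73,-0.1,0,0,-0.034],[1.82,1.73,-0.1,0,0,-0.034],[1.82,1.73,-0.1,0,0,-0.034],[1.82,1.73,-0.1,0,0,-0.034]],
], grip=100, force=20)

```text
t: 2.27
eef_pos: [0.3041, -0.5005, 0.2089]
eef_rot: [0.996, 0.087, 0.0, 0.0]
wrist_force: [0.4, 0.4, 0.0]
grip_width: 1.001
grip_force: 0.0
```

Request:
apply_moves([
  [[1.82,1.73,-0.1,0,0,-0.034],[1.82,1.73,-0.1,0,0,-0.034],[1.82,1.73,-0.1,0,0,-0.034],[1.82,1.73,-0.1,0,0,-0.034],[1.82,1.73,-0.1,0,0,-0.034]],
])

```text
t: 2.68
eef_pos: [0.3952, -0.4139, 0.2039]
eef_rot: [1.0, 0.003, 0.0, 0.0]
wrist_force: [0.0, -0.4, 0.1]
grip_width: 1.003
grip_force: 0.0
```

Request:
apply_moves([
  [[1.82,1.73,-0.1,0,0,-0.034],[1.82,1.73,-0.1,0,0,-0.034],[1.82,1.73,-0.1,0,0,-0.034],[1.82,1.73,-0.1,0,0,-0.034],[1.82,1.73,-0.1,0,0,-0.034]],
])

```text
t: 3.1
eef_pos: [0.4863, -0.3274, 0.199]
eef_rot: [0.997, -0.082, 0.0, 0.0]
wrist_force: [0.4, -0.5, -0.6]
grip_width: 1.001
grip_force: 0.0
```

Run:
```python
from h import *
p=snap("wrist","w1.png"); find(p,["brush","slim_bottle","wide_bottle"])
s=manip.sense(); print(s["t"],s["eef_pos"],R.from_quat(s["eef_rot"]).as_matrix().round(3)[:,:2].T,np.round(s["joints"],2))
m=manip.outline_of(p,"brush")
for d in m[:2]:
    q=np.argwhere(d["mask"])[::7]; X=np.array([atz(p,v,u,.028,True)[:2] for u,v in q])
    r=cv2.minAreaRect((X*1000).astype(np.float32)); print(d["confidence"],r)
```

```text
slim_bottle 0.89 [ 0.448 -0.148  0.009]
wide_bottle 0.73 [ 0.606 -0.168  0.011]
3.3 [ 0.48564437 -0.32796993  0.19885424] [[ 0.987 -0.161 -0.   ]
 [-0.161 -0.987  0.   ]] [-0.7   0.45  1.46 -0.    1.22  1.04]
0.84 ((504.8868713378906, -326.9619140625), (32.89092254638672, 204.08460998535156), 76.19581604003906)
```

View pics/w1.png

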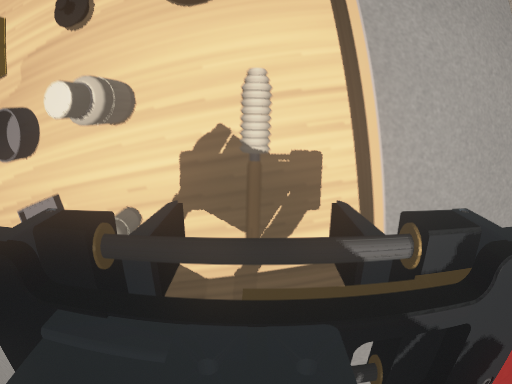

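The brush runs straight up the picture: head tip at (258,68), head base at (255,150), handle at (255,190).

Run:
```python
from h import *
p=snap("wrist"); t=snap("top")
for q in [(258,68),(255,151),(254,190),(253,235)]: print(q,atz(p,*q,.028,True).round(4))
for q in [(398,194),(391,231),(385,284)]: print(q,atz(t,*q,.028).round(4))
```

```text
(258, 68) [ 0.6032 -0.3501  0.028 ]
(255, 151) [ 0.5088 -0.331   0.028 ]
(254, 190) [ 0.463  -0.3222  0.028 ]
(253, 235) [ 0.4059 -0.3114  0.028 ]
(398, 194) [ 0.6027 -0.3487  0.028 ]
(391, 231) [ 0.5097 -0.3282  0.028 ]
(385, 284) [ 0.3785 -0.3094  0.028 ]
```

Request:
apply_moves([
  [[-0.2,0.05,-3.2,0,0,-0.01],[-0.2,0.05,-3.2,0,0,-0.01],[-0.2,0,-3.2,0,0,-0.01],[0,0,-3.2,0,0,0],[0,0,-3.0,0,0,0]],
])

```text
t: 3.87
eef_pos: [0.4786, -0.328, 0.0396]
eef_rot: [0.995, -0.097, 0.0, 0.0]
wrist_force: [1.0, 0.2, 0.9]
grip_width: 1.002
grip_force: 0.0
```

Request:
apply_moves([
  [[0,0,-1.0,0,0,0],[0,0,-1.0,0,0,0],[0,0,-0.6,0,0,0],[0,0,0,0,0,0],[0,0,0,0,0,0]],
])

```text
t: 4.28
eef_pos: [0.4799, -0.3279, 0.016]
eef_rot: [0.995, -0.097, 0.001, 0.0]
wrist_force: [0.3, 0.4, 0.9]
grip_width: 0.996
grip_force: 0.0
```

Request:
apply_moves([
  [[0,0,0,0,0,0],[0,0,0,0,0,0],[0,0,0,0,0,0],[0,0,0,0,0,0],[0,0,0,0,0,0]],
], grip=0, force=20)

```text
t: 4.7
eef_pos: [0.4795, -0.3274, 0.0152]
eef_rot: [0.995, -0.096, 0.0, 0.0]
wrist_force: [-0.1, -0.5, -0.3]
grip_width: 0.671
grip_force: 0.0
```

Request:
apply_moves([
  [[0,0,0,0,0,0],[0,0,0,0,0,0],[0,0,0,0,0,0],[0,0,0,0,0,0],[0,0,0,0,0,0]],
])

```text
t: 5.12
eef_pos: [0.4794, -0.3273, 0.0149]
eef_rot: [0.995, -0.096, -0.0, -0.0]
wrist_force: [0.6, 0.5, 0.6]
grip_width: 0.298
grip_force: 0.0
```

Request:
apply_moves([
  [[0,0,0,0,0,0],[0,0,0,0,0,0],[0,0,0,0,0,0],[0,0,0,0,0,0],[0,0,0,0,0,0]],
])

```text
t: 5.53
eef_pos: [0.4794, -0.3273, 0.0149]
eef_rot: [0.995, -0.096, -0.0, -0.0]
wrist_force: [0.3, -0.6, -0.1]
grip_width: 0.183
grip_force: 20.0
```

Request:
apply_moves([
  [[0,0,1,0,0,0],[0,0,2,0,0,0],[0,0,3,0,0,0],[0,0,3,0,0,0],[0,0,3,0,0,0]],
])

```text
t: 5.95
eef_pos: [0.4792, -0.327, 0.1369]
eef_rot: [0.995, -0.096, -0.0, -0.0]
wrist_force: [0.0, -0.2, -0.8]
grip_width: 0.184
grip_force: 20.0
```

Request:
apply_moves([
  [[0,0,3,0,0,0],[0,0,2,0,0,0],[0,0,2,0,0,0],[0,0,0,0,0,0],[0,0,0,0,0,0]],
])

```text
t: 6.37
eef_pos: [0.4798, -0.3276, 0.2064]
eef_rot: [0.995, -0.096, 0.001, 0.001]
wrist_force: [0.1, -0.6, -1.3]
grip_width: 0.184
grip_force: 20.0
```

Run:
```python
from h import *
p=snap("wrist","w2.png"); s=manip.sense(); print(s["t"],s["eef_pos"],s["grip_width"],s["grip_force"])
z=s["eef_pos"][2]+.019
o=np.array([atz(p,*q,z,True) for q in [(258,40),(255,150)]]);print(o)
t=snap("top"); find(t,["brush","long_tray"])
```

```text
6.4167 [ 0.47926105 -0.32712103  0.20516774] 0.18151505304464538 19.968258419103222
[[ 0.58308246 -0.34912415  0.22416774]
 [ 0.52659163 -0.33645491  0.22416774]]
long_tray 0.75 [0.504 0.335 0.012]
```

View pics/w2.png

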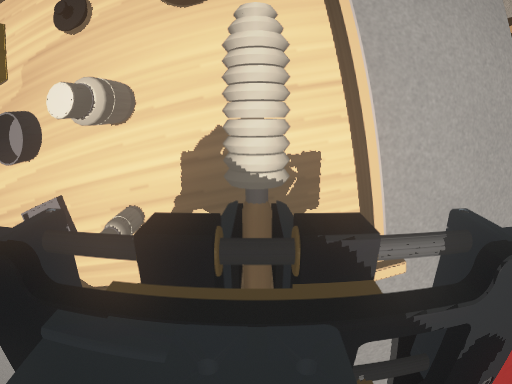

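Brush held straight along the tool: head base at (257,187), tip at (256,3), no droop visible. Now I carry it above the long tray.

Request:
apply_moves([
  [[0.1,1.5,0,0,0,0.01],[0.1,3,0,0,0,0.01],[0.1,3.4,0,0,0,0.01],[0.1,3.4,0,0,0,0.01],[0.1,3.4,0,0,0,0.01]],
])

```text
t: 6.98
eef_pos: [0.4837, -0.1782, 0.2042]
eef_rot: [0.997, -0.071, -0.001, -0.0]
wrist_force: [0.4, 0.2, -1.0]
grip_width: 0.183
grip_force: 20.0
```

Request:
apply_moves([
  [[0.1,3.4,0,0,0,0.01],[0.1,3.4,0,0,0,0.01],[0.1,3.4,0,0,0,0],[0.1,3.4,0,0,0,0],[0.1,3.4,0,0,0,0]],
])

```text
t: 7.4
eef_pos: [0.4885, -0.0082, 0.2044]
eef_rot: [0.998, -0.061, -0.001, -0.0]
wrist_force: [0.7, 0.6, -0.5]
grip_width: 0.179
grip_force: 20.0
```

Request:
apply_moves([
  [[0.1,3.4,0,0,0,0],[0.1,3.4,0,0,0,0],[0.1,3.4,0,0,0,0],[0.1,3.4,0,0,0,0],[0.1,3.4,0,0,0,0]],
])

```text
t: 7.82
eef_pos: [0.4934, 0.1617, 0.2043]
eef_rot: [0.998, -0.061, -0.001, 0.0]
wrist_force: [0.4, -0.2, -1.3]
grip_width: 0.184
grip_force: 20.0
```

Request:
apply_moves([
  [[0.1,3.4,0,0,0,0],[0.1,3.4,0,0,0,0],[0,3.0,0,0,0,0],[0,3.0,0,0,0,0],[0,1.2,0,0,0,0]],
])

```text
t: 8.23
eef_pos: [0.4953, 0.3033, 0.2042]
eef_rot: [0.998, -0.06, -0.001, -0.0]
wrist_force: [-1.5, -0.8, -0.8]
grip_width: 0.18
grip_force: 20.0
```

Request:
apply_moves([
  [[0,0,-2,0,0,0],[0,0,-2,0,0,0],[0,0,-2,0,0,0],[0,0,-2,0,0,0],[0,0,0,0,0,0]],
])

```text
t: 8.65
eef_pos: [0.4939, 0.2986, 0.1211]
eef_rot: [0.998, -0.061, -0.003, 0.002]
wrist_force: [-0.7, -0.2, -1.5]
grip_width: 0.182
grip_force: 20.0
```

Run:
```python
from h import *
p=snap("wrist","w3.png"); s=manip.sense(); print(s["t"],s["eef_pos"],s["eef_rot"],s["grip_width"],s["grip_force"])
find(p,["long_tray","tin","narrow_cup","brush"])
t=snap("top","t3.png"); find(t,["long_tray","brush","tin"])
```

```text
8.7 [0.49477753 0.29901644 0.12314397] [ 0.99810583 -0.06147821 -0.00199654  0.00109327] 0.17979811708499385 19.968306489099632
long_tray 0.72 [0.504 0.338 0.009]
long_tray 0.23 [0.589 0.157 0.009]
tin 0.68 [0.453 0.008 0.014]
tin 0.66 [0.592 0.154 0.011]
narrow_cup 0.98 [0.442 0.144 0.007]
brush 0.7 [0.503 0.3   0.118]
long_tray 0.64 [0.506 0.336 0.009]
long_tray 0.49 [ 0.612 -0.166  0.01 ]
brush 0.82 [0.514 0.297 0.124]
tin 0.95 [0.599 0.158 0.012]
```

View pics/w3.png

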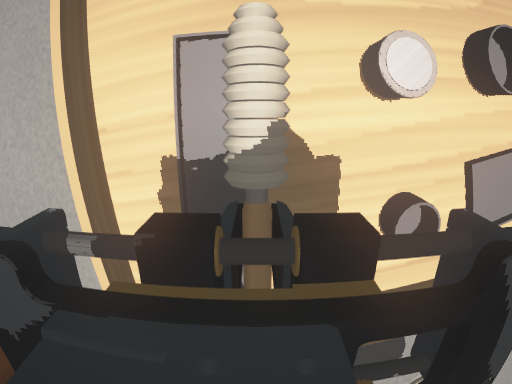

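The tray's left edge (175,38)→(180,210) is parallel to the brush, and the tray lies about 37 mm to the left (+y). I shift over and lower.

Request:
apply_moves([
  [[0.1,0.8,0,0,0,0],[0.1,1.0,0,0,0,0],[0,1.0,0,0,0,0],[0,1.0,0,0,0,0],[0,0,0,0,0,0]],
])

```text
t: 9.52
eef_pos: [0.4984, 0.3401, 0.1249]
eef_rot: [0.998, -0.061, 0.0, -0.0]
wrist_force: [-0.0, -0.6, -0.5]
grip_width: 0.182
grip_force: 20.0
```

Request:
apply_moves([
  [[0,0,-1.6,0,0,0],[0,0,-1.6,0,0,0],[0,0,-1.6,0,0,0],[0,0,-1.6,0,0,0],[0,0,-1.0,0,0,0]],
])

```text
t: 9.93
eef_pos: [0.4978, 0.3376, 0.0494]
eef_rot: [0.998, -0.061, -0.001, 0.0]
wrist_force: [-0.4, 0.1, -0.3]
grip_width: 0.181
grip_force: 20.0
```

Run:
```python
from h import *
p=snap("wrist","w4.png"); s=manip.sense(); print(s["t"],s["eef_pos"],s["grip_force"])
find(p,["long_tray","brush"])
t=snap("top"); find(t,["long_tray","brush"])
```

```text
9.9833 [0.49715861 0.33718093 0.04807098] 19.968088385649025
long_tray 0.83 [0.502 0.334 0.008]
brush 0.63 [0.507 0.339 0.047]
long_tray 0.92 [0.504 0.337 0.011]
brush 0.59 [0.514 0.333 0.05 ]
```

View pics/w4.png

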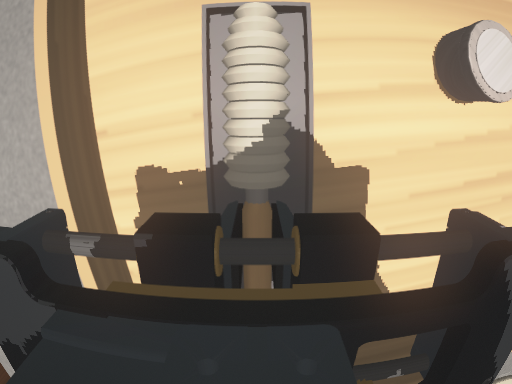

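The brush is centred between the tray walls (205 and 311; brush at 257). I lower it, release with a small opening, and rise.

Request:
apply_moves([
  [[-0.2,0,-0.8,0,0,0],[0,0,-0.8,0,0,0],[0,0,-0.6,0,0,0],[0,0,-0.4,0,0,0],[0,0,-0.3,0,0,0]],
])

```text
t: 10.65
eef_pos: [0.4961, 0.3375, 0.0211]
eef_rot: [0.998, -0.062, -0.0, 0.0]
wrist_force: [0.5, 0.3, -0.9]
grip_width: 0.184
grip_force: 20.0
```

Request:
apply_moves([
  [[0,0,0,0,0,0],[0,0,0,0,0,0],[0,0,0,0,0,0],[0,0,0,0,0,0],[0,0,0,0,0,0]],
])

```text
t: 11.07
eef_pos: [0.4966, 0.3378, 0.0222]
eef_rot: [0.998, -0.062, 0.0, -0.0]
wrist_force: [0.3, -0.1, -1.3]
grip_width: 0.182
grip_force: 20.0
```

Request:
apply_moves([
  [[0,0,-0.2,0,0,0],[0,0,-0.2,0,0,0],[0,0,0,0,0,0],[0,0,0,0,0,0],[0,0,0,0,0,0]],
])

```text
t: 11.48
eef_pos: [0.4964, 0.3377, 0.0179]
eef_rot: [0.998, -0.062, -0.0, 0.0]
wrist_force: [0.1, 0.3, -0.6]
grip_width: 0.181
grip_force: 20.0
```

Request:
apply_moves([
  [[0,0,0,0,0,0],[0,0,0,0,0,0],[0,0,0,0,0,0],[0,0,0,0,0,0],[0,0,0,0,0,0]],
], grip=30)

```text
t: 11.9
eef_pos: [0.4964, 0.3377, 0.0179]
eef_rot: [0.998, -0.062, -0.0, 0.0]
wrist_force: [0.1, -0.8, -0.0]
grip_width: 0.3
grip_force: 0.0
```

Request:
apply_moves([
  [[0,0,0.5,0,0,0],[0,0,1.5,0,0,0],[0,0,2.5,0,0,0],[0,0,3.5,0,0,0],[0,0,4,0,0,0]],
])

```text
t: 12.32
eef_pos: [0.4955, 0.3371, 0.1384]
eef_rot: [0.998, -0.062, -0.001, 0.001]
wrist_force: [1.5, 0.3, 0.1]
grip_width: 0.297
grip_force: 0.0
```

Request:
apply_moves([
  [[0,-1,2,0,0,0],[0,-2,2,0,0,0],[0,-3,0,0,0,0],[0,-3,0,0,0,0],[0,0,0,0,0,0]],
], grip=100)

```text
t: 12.73
eef_pos: [0.4961, 0.2438, 0.1787]
eef_rot: [0.998, -0.062, 0.0, 0.001]
wrist_force: [0.8, 0.8, 0.1]
grip_width: 0.634
grip_force: 0.0
```

Run:
```python
from h import *
p=snap("wrist","w5.png"); s=manip.sense(); print(s["t"],s["eef_pos"],s["grip_width"])
find(p,["long_tray","brush","tin","narrow_cup"])
t=snap("top","t5.png"); find(t,["long_tray","brush","tin"])
s=snap("side"); find(s,["long_tray","brush","tin"])
```

```text
12.7833 [0.49631856 0.24564668 0.17860795] 0.6779338804077703
long_tray 0.75 [0.503 0.336 0.01 ]
brush 0.93 [0.508 0.341 0.014]
tin 0.57 [0.59  0.156 0.011]
narrow_cup 0.89 [0.435 0.143 0.009]
long_tray 0.87 [0.506 0.339 0.009]
long_tray 0.38 [0.601 0.157 0.009]
brush 0.7 [0.51  0.334 0.019]
tin 0.74 [0.601 0.157 0.01 ]
long_tray 0.95 [0.505 0.337 0.013]
brush 0.56 [0.51  0.339 0.013]
tin 0.69 [0.592 0.155 0.01 ]
```

View pics/w5.png

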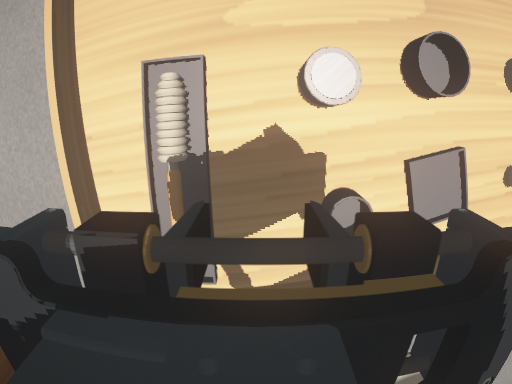

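Brush in the tray: tip at (170,72), inside the far wall at (175,60). The networks put it within 5 mm of the tray's centre. Now the tin, at (0.596, 0.155).

Request:
apply_moves([
  [[2,-1.8,0,0,0,0],[2,-1.8,0,0,0,0],[2,-1.8,0,0,0,0],[2,-1.8,0,0,0,0],[2,-1.8,-0.5,0,0,0]],
], grip=100)

```text
t: 13.8
eef_pos: [0.5978, 0.1569, 0.1736]
eef_rot: [0.998, -0.061, 0.001, -0.0]
wrist_force: [-0.2, 0.6, 1.0]
grip_width: 1.002
grip_force: 0.0
```

Request:
apply_moves([
  [[0,0,-1.5,0,0,0],[0,0,-1.5,0,0,0],[0,0,-1.5,0,0,0],[0,0,-1.0,0,0,0],[0,0,0,0,0,0]],
])

```text
t: 14.22
eef_pos: [0.5953, 0.1575, 0.1159]
eef_rot: [0.998, -0.062, -0.002, 0.0]
wrist_force: [0.1, -0.1, -0.8]
grip_width: 1.002
grip_force: 0.0
```

Run:
```python
from h import *
p=snap("wrist","w6.png"); s=manip.sense(); print(s["t"],s["eef_pos"],s["grip_width"])
find(p,["tin"])
m=manip.outline_of(p,"tin")
for d in m[:2]:
    c=max(cv2.findContours(d["mask"].astype(np.uint8),0,2)[0],key=cv2.contourArea); print(d["confidence"],cv2.boundingRect(c))
```

```text
14.2667 [0.59586176 0.15769591 0.1171953 ] 0.9981831250975322
tin 0.75 [0.589 0.156 0.011]
```

View pics/w6.png

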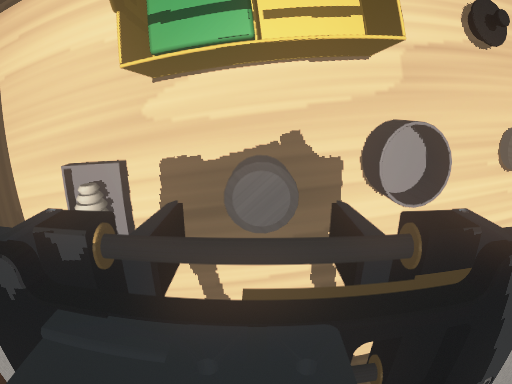

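The lid is centred at about (261,193), between the fingers (centre column ~258).

Run:
```python
from h import *
p=snap("wrist"); print([atz(p,*q,.056,True).round(4) for q in [(261,193),(225,193),(297,193),(261,156),(261,230)]])
print(manip.sense()["eef_pos"])
```

```text
[array([0.5991, 0.1536, 0.056 ]), array([0.6027, 0.1828, 0.056 ]), array([0.5954, 0.1242, 0.056 ]), array([0.6293, 0.1499, 0.056 ]), array([0.5668, 0.1575, 0.056 ])]
[0.59695847 0.15791938 0.11886669]
```

Request:
apply_moves([
  [[0,-0.4,-1.0,0,0,0],[0,0,-2,0,0,0],[0,0,-2,0,0,0],[0,0,-2,0,0,0],[0,0,-1.0,0,0,0]],
])

```text
t: 14.83
eef_pos: [0.5955, 0.1533, 0.0358]
eef_rot: [0.998, -0.062, -0.001, 0.0]
wrist_force: [-1.4, -0.2, -0.9]
grip_width: 0.997
grip_force: 0.0
```

Request:
apply_moves([
  [[0,0,-0.6,0,0,0],[0,0,0,0,0,0],[0,0,0,0,0,0],[0,0,0,0,0,0],[0,0,0,0,0,0]],
])

```text
t: 15.25
eef_pos: [0.5971, 0.1538, 0.0329]
eef_rot: [0.998, -0.062, 0.001, -0.0]
wrist_force: [-0.3, -0.2, 0.4]
grip_width: 0.997
grip_force: 0.0
```

Request:
apply_moves([
  [[0,0,0,0,0,0],[0,0,0,0,0,0],[0,0,0,0,0,0],[0,0,0,0,0,0],[0,0,0,0,0,0]],
], grip=0, force=20)

```text
t: 15.67
eef_pos: [0.5964, 0.1537, 0.032]
eef_rot: [0.998, -0.062, 0.0, -0.0]
wrist_force: [-0.1, -0.3, 1.6]
grip_width: 0.669
grip_force: 20.4
```

Request:
apply_moves([
  [[0,0,0,0,0,0],[0,0,0,0,0,0],[0,0,0,0,0,0],[0,0,0,0,0,0],[0,0,0,0,0,0]],
])

```text
t: 16.08
eef_pos: [0.5965, 0.1537, 0.032]
eef_rot: [0.998, -0.062, 0.0, -0.0]
wrist_force: [-0.4, -1.0, 2.6]
grip_width: 0.664
grip_force: 20.0
```

Request:
apply_moves([
  [[0,0,1,0,0,0],[0,0,2,0,0,0],[0,0,3,0,0,0],[0,0,2,0,0,0],[0,0,0,0,0,0]],
])

```text
t: 16.5
eef_pos: [0.5986, 0.1541, 0.1166]
eef_rot: [0.998, -0.062, 0.003, -0.001]
wrist_force: [0.5, 0.9, -0.0]
grip_width: 0.666
grip_force: 20.0
```

Request:
apply_moves([
  [[-1.5,-1.5,0,0,0,0],[-2,-2,0,0,0,0],[-2.5,-2.5,0,0,0,0],[-2.5,-2.5,0,0,0,0],[-2,-2,0,0,0,0]],
])

```text
t: 16.92
eef_pos: [0.4891, 0.0476, 0.1117]
eef_rot: [0.998, -0.061, -0.001, 0.0]
wrist_force: [-0.6, 0.0, -1.5]
grip_width: 0.668
grip_force: 20.0
```

Request:
apply_moves([
  [[-1.5,-1.7,0,0,0,0],[-1.3,-1.3,0,0,0,0],[-0.9,-1,0,0,0,0],[0,0,0,0,0,0],[0,0,0,0,0,0]],
])

```text
t: 17.33
eef_pos: [0.4546, 0.0085, 0.112]
eef_rot: [0.998, -0.062, 0.0, -0.0]
wrist_force: [-0.2, 0.1, -1.6]
grip_width: 0.666
grip_force: 20.0
```

Run:
```python
from h import *
p=snap("wrist","w7.png"); s=manip.sense(); print(s["t"],s["eef_pos"],s["grip_width"],s["grip_force"])
find(p,["tin","square_tray"])
t=snap("top"); find(t,["square_tray","tin","brush"]); t=snap("side"); find(t,["square_tray","tin"])
```

```text
17.3833 [0.45517062 0.00885634 0.11204334] 0.6684615985097656 19.999822431709617
tin 0.92 [0.449 0.007 0.092]
square_tray 0.74 [0.458 0.007 0.014]
tin 0.64 [0.456 0.008 0.013]
brush 0.81 [0.511 0.336 0.017]
square_tray 0.78 [0.452 0.008 0.01 ]
tin 0.61 [0.455 0.009 0.089]
tin 0.31 [0.505 0.335 0.013]
```

View pics/w7.png

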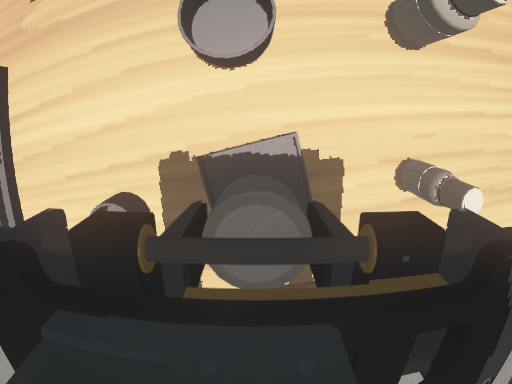

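The tin is held level above the square tray, which shows behind it at (198,155)–(310,200). I lower it.

Request:
apply_moves([
  [[0,0,-1.5,0,0,0],[0,0,-1.8,0,0,0],[0,0,-1.8,0,0,0],[0,0,-1.2,0,0,0],[0,0,-0.6,0,0,0]],
])

```text
t: 18.25
eef_pos: [0.4538, 0.0088, 0.0416]
eef_rot: [0.998, -0.062, -0.001, -0.0]
wrist_force: [-1.1, -0.4, -2.0]
grip_width: 0.67
grip_force: 20.0
```

Request:
apply_moves([
  [[0,0,-0.3,0,0,0],[0,0,-0.3,0,0,0],[0,0,-0.2,0,0,0],[0,0,0,0,0,0],[0,0,0,0,0,0]],
])

```text
t: 18.67
eef_pos: [0.4547, 0.0087, 0.0353]
eef_rot: [0.998, -0.062, 0.0, 0.0]
wrist_force: [-0.0, 0.4, -1.1]
grip_width: 0.667
grip_force: 20.0
```

Request:
apply_moves([
  [[0,0,0,0,0,0],[0,0,0,0,0,0],[0,0,0,0,0,0],[0,0,0,0,0,0],[0,0,0,0,0,0]],
])

```text
t: 19.08
eef_pos: [0.4545, 0.0087, 0.035]
eef_rot: [0.998, -0.062, 0.0, -0.0]
wrist_force: [-0.2, -0.1, -0.8]
grip_width: 0.662
grip_force: 20.0
```

Request:
apply_moves([
  [[0,0,-0.1,0,0,0],[0,0,0,0,0,0],[0,0,0,0,0,0],[0,0,0,0,0,0],[0,0,0,0,0,0]],
], grip=100)

```text
t: 19.5
eef_pos: [0.4545, 0.0087, 0.0339]
eef_rot: [0.998, -0.062, 0.0, -0.0]
wrist_force: [1.0, -0.0, -0.4]
grip_width: 0.99
grip_force: 0.0
```

Request:
apply_moves([
  [[0,0,1,0,0,0],[0,0,3,0,0,0],[0,0,3,0,0,0],[0,0,3,0,0,0],[0,0,4,0,0,0]],
])

```text
t: 19.92
eef_pos: [0.4532, 0.0088, 0.1743]
eef_rot: [0.998, -0.062, -0.001, -0.0]
wrist_force: [1.0, -0.0, -0.7]
grip_width: 0.998
grip_force: 0.0
```

Request:
apply_moves([
  [[-0.1,-3,0.8,0,0,0],[-0.1,-3.5,0,0,0,0],[-0.1,-3.5,0,0,0,0],[-0.1,-3.2,0,0,0,0],[-0.1,-2.5,0,0,0,0]],
])

```text
t: 20.33
eef_pos: [0.4492, -0.1505, 0.1821]
eef_rot: [0.998, -0.062, 0.0, 0.0]
wrist_force: [0.3, 0.4, 0.5]
grip_width: 1.001
grip_force: 0.0
```

Request:
apply_moves([
  [[0,0,0,0,0,0],[0,0,0,0,0,0],[0,0,0,0,0,0],[0,0,0,0,0,0],[0,0,0,0,0,0]],
])

```text
t: 20.75
eef_pos: [0.4494, -0.1474, 0.1819]
eef_rot: [0.998, -0.061, -0.0, -0.0]
wrist_force: [-0.3, 0.1, 0.2]
grip_width: 0.998
grip_force: 0.0
```

Run:
```python
from h import *
p=snap("wrist","w8.png"); s=manip.sense(); print(s["t"],s["eef_pos"],s["grip_width"])
find(p,["slim_bottle","wide_bottle","tin","square_tray"])
t=snap("side"); find(t,["square_tray","tin","slim_bottle","narrow_cup"])
m=manip.outline_of(p,"slim_bottle")
for d in m[:2]:
    c=max(cv2.findContours(d["mask"].astype(np.uint8),0,2)[0],key=cv2.contourArea); print(d["confidence"],cv2.boundingRect(c))
```

```text
20.8 [ 0.44944479 -0.14742272  0.18191316] 1.0017121139017164
slim_bottle 0.59 [ 0.451 -0.145  0.008]
wide_bottle 0.64 [ 0.604 -0.165  0.007]
square_tray 0.89 [0.453 0.005 0.007]
square_tray 0.62 [0.453 0.007 0.011]
tin 0.62 [0.453 0.007 0.012]
slim_bottle 0.77 [ 0.449 -0.149  0.013]
narrow_cup 0.96 [0.439 0.143 0.005]
0.65 (241, 159, 34, 50)
```

View pics/w8.png

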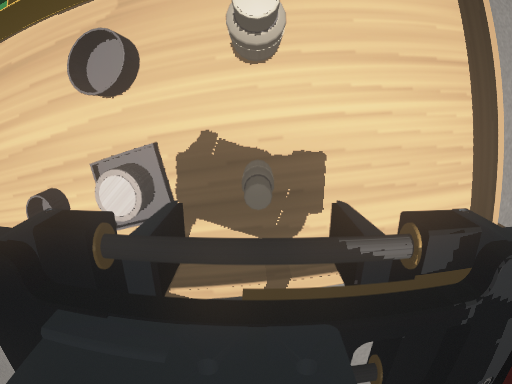

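The slim cap is at (257,193), midway between the fingers. The tin sits in its tray at (119,193). I go down on the cap.

Run:
```python
from h import *
p=snap("wrist"); print(atz(p,257,193,.116,True).round(4), atz(p,257,163,.07,True))
```

```text
[ 0.4512 -0.1493  0.116 ] [ 0.46855372 -0.15148329  0.07      ]
```

Request:
apply_moves([
  [[0,0,-1.5,0,0,0],[0,0,-2,0,0,0],[0,0,-2.5,0,0,0],[0,0,-2,0,0,0],[0,0,-1.4,0,0,0]],
])

```text
t: 21.77
eef_pos: [0.4489, -0.1481, 0.0863]
eef_rot: [0.998, -0.062, -0.001, -0.0]
wrist_force: [0.1, -0.1, -0.4]
grip_width: 0.997
grip_force: 0.0
```

Request:
apply_moves([
  [[0,0,0,0,0,0],[0,0,0,0,0,0],[0,0,0,0,0,0],[0,0,0,0,0,0],[0,0,0,0,0,0]],
])

```text
t: 22.18
eef_pos: [0.45, -0.1485, 0.0888]
eef_rot: [0.998, -0.062, 0.001, 0.0]
wrist_force: [-0.1, -0.5, 0.3]
grip_width: 0.999
grip_force: 0.0
```

Request:
apply_moves([
  [[0,0,0,0,0,0],[0,0,0,0,0,0],[0,0,0,0,0,0],[0,0,0,0,0,0],[0,0,0,0,0,0]],
], grip=0, force=15)

```text
t: 22.6
eef_pos: [0.4494, -0.1483, 0.088]
eef_rot: [0.998, -0.062, 0.0, -0.0]
wrist_force: [0.0, 0.0, 0.6]
grip_width: 0.665
grip_force: 0.0
```

Request:
apply_moves([
  [[0,0,0,0,0,0],[0,0,0,0,0,0],[0,0,0,0,0,0],[0,0,0,0,0,0],[0,0,0,0,0,0]],
])

```text
t: 23.02
eef_pos: [0.4494, -0.1483, 0.0879]
eef_rot: [0.998, -0.062, -0.0, -0.0]
wrist_force: [0.2, -0.4, 0.4]
grip_width: 0.3
grip_force: 0.0
```

Request:
apply_moves([
  [[0,0,0,0,0,0],[0,0,0,0,0,0],[0,0,0,0,0,0],[0,0,0,0,0,0],[0,0,0,0,0,0]],
])

```text
t: 23.43
eef_pos: [0.4494, -0.1483, 0.0879]
eef_rot: [0.998, -0.062, -0.0, -0.0]
wrist_force: [0.1, 0.5, 0.2]
grip_width: 0.253
grip_force: 15.0
```

Request:
apply_moves([
  [[0,0,1,0,0,0],[0,0,2,0,0,0],[0,0,2,0,0,0],[0,0,2,0,0,0],[0,0,1,0,0,0]],
])

```text
t: 23.85
eef_pos: [0.45, -0.1485, 0.1699]
eef_rot: [0.998, -0.062, 0.001, 0.0]
wrist_force: [0.8, -1.5, -0.1]
grip_width: 0.258
grip_force: 15.0
```

Run:
```python
from h import *
t=snap("side","s9.png"); s=manip.sense(); print(s["t"],s["eef_pos"],s["grip_width"],s["grip_force"])
find(t,["slim_bottle"]); t=snap("top"); find(t,["slim_bottle","narrow_cup","wide_cup"])
p=snap("wrist"); find(p,["slim_bottle","narrow_cup"])
```

```text
23.9 [ 0.45057916 -0.14881804  0.17081292] 0.2578361257383397 14.999635495478287
slim_bottle 0.58 [ 0.448 -0.149  0.094]
narrow_cup 0.75 [0.44  0.148 0.01 ]
wide_cup 0.8 [0.608 0.011 0.016]
slim_bottle 0.75 [ 0.449 -0.147  0.088]
narrow_cup 0.68 [0.436 0.141 0.007]
```

View pics/s9.png

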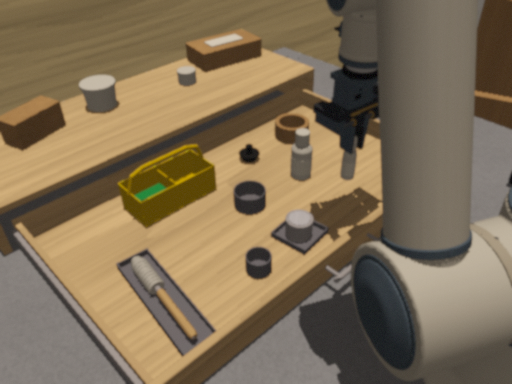

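The brush lies in its tray (145,268)–(192,333), the tin in its tray at (298,225), and the slim bottle hangs upright at (348,165). I measure both cups from the rims in top and side views.

Run:
```python
from h import *
from scipy.optimize import minimize
t=snap("top"); s=snap("side")
# fit cup axis: silhouette of cylinder vs mask
def sil(p,x,y,r,h):
    a=np.linspace(0,2*np.pi,40); P=[proj(p,(x+r*np.cos(k),y+r*np.sin(k),z)) for k in a for z in (.01,.01+h)]
    m=np.zeros((384*4,512*4),np.uint8); cv2.fillConvexPoly(m,cv2.convexHull((np.array(P)*4+1.5).round().astype(np.int32)),1); return m
for n,r,h,x0 in [("narrow_cup",.0275,.04,(.441,.145)),("wide_cup",.039,.045,(.606,.012))]:
    for nm,p in (("top",t),("side",s)):
        k=cv2.resize(manip.outline_of(p,n)[0]["mask"].astype(np.uint8),None,fx=4,fy=4,interpolation=0)
        f=lambda v:-(k&(q:=sil(p,*v,r,h))).sum()/(k|q).sum()
        o=minimize(f,x0,method="Nelder-Mead",options=dict(initial_simplex=[x0,(x0[0]+.006,x0[1]),(x0[0],x0[1]+.006)])); print(n,nm,o.x.round(4),o.fun)
```

```text
narrow_cup top [0.5096 0.1529] 0.0
narrow_cup side [0.4489 0.2136] 0.0
wide_cup top [ 0.6495 -0.06  ] 0.0
wide_cup side [0.6384 0.1228] 0.0<stdin>:11: RuntimeWarning: overflow encountered in scalar negative
```

```bash
cat > cup.py <<'E'
from h import *
from scipy.optimize import minimize
def sil(p,x,y,cyl):
    a=np.linspace(0,2*np.pi,40); m=np.zeros((384*4,512*4),np.uint8)
    for r,z0,z1 in cyl:
        P=[proj(p,(x+r*np.cos(k),y+r*np.sin(k),z)) for k in a for z in (z0,z1)]
        cv2.fillConvexPoly(m,cv2.convexHull((np.array(P)*4+1.5).round().astype(np.int32)),1)
    return m
def fit(p,n,cyl,x0):
    k=cv2.resize(manip.outline_of(p,n)[0]["mask"].astype(np.uint8),None,fx=4,fy=4,interpolation=0)
    f=lambda v:-float((k&(q:=sil(p,*v,cyl))).sum())/float((k|q).sum())
    o=minimize(f,x0,method="Nelder-Mead",options=dict(initial_simplex=[x0,(x0[0]+.006,x0[1]),(x0[0],x0[1]+.006)])); print(n,o.x.round(4),round(o.fun,2))
E
python3 - <<'E'
from cup import *
for nm in("top","side"):
    p=snap(nm); print(nm)
    fit(p,"narrow_cup",[(.0275,.01,.05)],(.441,.145)); fit(p,"wide_cup",[(.039,.01,.055)],(.606,.012))
    fit(p,"wide_bottle",[(.027,.01,.092),(.018,.092,.14)],(.606,-.166))
E
```

```text
top
narrow_cup [0.4411 0.1463] -0.96
wide_cup [0.6092 0.0153] -0.97
wide_bottle [ 0.6067 -0.1647] -0.93
side
narrow_cup [0.441 0.145] -0.0
wide_cup [0.6084 0.0145] -0.96
wide_bottle [ 0.6065 -0.1654] -0.94
```

Fitted axes: narrow cup (0.441, 0.146), wide cup (0.609, 0.015), wide bottle (0.6066, −0.165). I carry the slim bottle.

Request:
apply_moves([
  [[-0.1,1.5,0,0,0,0],[-0.1,2.5,0,0,0,0],[-0.1,3,0,0,0,0],[-0.1,3,0,0,0,0],[-0.1,3,0,0,0,0]],
])

```text
t: 25.42
eef_pos: [0.4442, -0.0172, 0.168]
eef_rot: [0.998, -0.062, 0.0, -0.0]
wrist_force: [0.5, -0.3, 0.2]
grip_width: 0.26
grip_force: 15.0
```

Request:
apply_moves([
  [[-0.1,3,0,0,0,0],[-0.1,3,0,0,0,0],[-0.1,3,0,0,0,0],[-0.1,2.5,0,0,0,0],[0,2,0,0,0,0]],
])

```text
t: 25.83
eef_pos: [0.44, 0.1186, 0.168]
eef_rot: [0.998, -0.061, 0.0, -0.0]
wrist_force: [-0.2, -0.3, -0.8]
grip_width: 0.256
grip_force: 15.0
```

Request:
apply_moves([
  [[0,1.5,0,0,0,0],[0,1,0,0,0,0],[0,0.5,0,0,0,0],[0,0,0,0,0,0],[0,0,0,0,0,0]],
])

```text
t: 26.25
eef_pos: [0.4404, 0.1463, 0.1679]
eef_rot: [0.998, -0.061, -0.0, 0.0]
wrist_force: [-0.1, -0.1, -1.0]
grip_width: 0.256
grip_force: 15.0
```

Request:
apply_moves([
  [[0,0,-0.8,0,0,0],[0,0,-0.8,0,0,0],[0,0,-0.8,0,0,0],[0,0,0,0,0,0],[0,0,0,0,0,0]],
])

```text
t: 26.67
eef_pos: [0.44, 0.1464, 0.1432]
eef_rot: [0.998, -0.062, -0.001, 0.0]
wrist_force: [-1.3, -0.7, -0.1]
grip_width: 0.259
grip_force: 15.0
```

```bash
python3 - <<'E'
from cup import *
s=manip.sense(); e=s["eef_pos"]; print(s["t"],e,s["grip_width"],s["grip_force"])
for nm in ("top","side","wrist"):
    p=snap(nm,"s10.png" if nm=="side" else None); print(nm); find(p,["slim_bottle","narrow_cup"],1)
    z=e[2]-.078
    if nm=="side": fit(p,"slim_bottle",[(.016,z,z+.062),(.012,z+.062,z+.085)],(e[0],e[1]))
E
python3 -c "
import cv2;i=cv2.imread('pics/s10.png')[150:320,170:400];cv2.imwrite('pics/s10c.png',cv2.resize(i,None,fx=3,fy=3))"
```

```text
26.6667 [0.43998009 0.14635505 0.14318518] 0.2588523984184023 14.999511993373744
top
slim_bottle 0.15 [0.458 0.012 0.013]
narrow_cup 0.48 [0.443 0.145 0.014]
side
slim_bottle 0.65 [0.442 0.149 0.07 ]
narrow_cup 0.62 [0.44  0.145 0.01 ]
slim_bottle [0.4443 0.1444] -0.76
wrist
slim_bottle 0.87 [0.437 0.148 0.064]
narrow_cup 0.83 [0.439 0.146 0.006]
```

View pics/s10c.png

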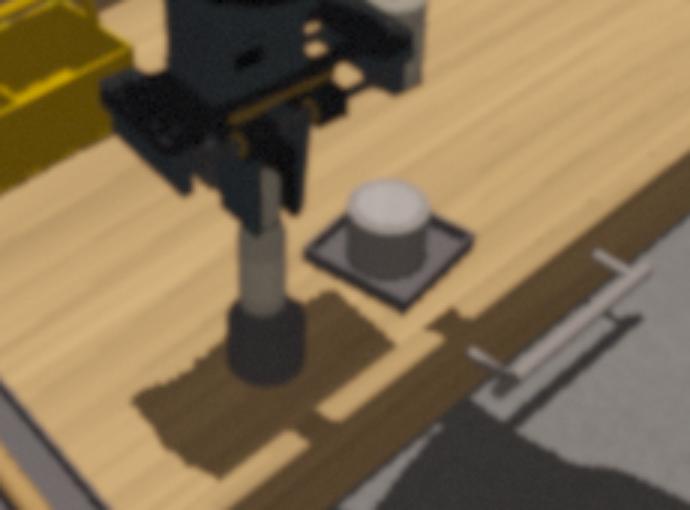

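The bottle hangs above the cup's centre: bottle at column 262, cup at 266 in the crop. The tin sits flat in its tray. I lower it.

Request:
apply_moves([
  [[0,0,-0.8,0,0,0],[0,0,-1,0,0,0],[0,0,-1,0,0,0],[0,0,-1,0,0,0],[0,0,-0.6,0,0,0]],
])

```text
t: 27.58
eef_pos: [0.4399, 0.1466, 0.0986]
eef_rot: [0.998, -0.062, -0.001, 0.0]
wrist_force: [0.3, 0.1, -0.8]
grip_width: 0.253
grip_force: 15.0
```

Request:
apply_moves([
  [[0,0,-0.3,0,0,0],[0,0,-0.2,0,0,0],[0,0,-0.1,0,0,0],[0,0,0,0,0,0],[0,0,0,0,0,0]],
])

```text
t: 28.0
eef_pos: [0.4407, 0.1468, 0.0942]
eef_rot: [0.998, -0.062, 0.0, -0.0]
wrist_force: [0.3, 0.3, -0.7]
grip_width: 0.253
grip_force: 15.0
```

Request:
apply_moves([
  [[0,0,0,0,0,0],[0,0,0,0,0,0],[0,0,0,0,0,0],[0,0,0,0,0,0],[0,0,0,0,0,0]],
])

```text
t: 28.42
eef_pos: [0.4404, 0.1467, 0.094]
eef_rot: [0.998, -0.062, 0.0, 0.0]
wrist_force: [0.3, -0.4, 0.1]
grip_width: 0.259
grip_force: 15.0
```

Request:
apply_moves([
  [[0,0,-0.2,0,0,0],[0,0,0,0,0,0],[0,0,0,0,0,0],[0,0,0,0,0,0],[0,0,0,0,0,0]],
])

```text
t: 28.83
eef_pos: [0.4405, 0.1467, 0.0919]
eef_rot: [0.998, -0.062, 0.0, -0.0]
wrist_force: [0.6, 1.0, 1.4]
grip_width: 0.253
grip_force: 15.0
```

Request:
apply_moves([
  [[0,0,0,0,0,0],[0,0,0,0,0,0],[0,0,0,0,0,0],[0,0,0,0,0,0],[0,0,0,0,0,0]],
], grip=80)

```text
t: 29.25
eef_pos: [0.4404, 0.1467, 0.0919]
eef_rot: [0.998, -0.062, -0.0, 0.0]
wrist_force: [0.6, 0.3, 0.2]
grip_width: 0.589
grip_force: 0.0
```

Request:
apply_moves([
  [[0,0,1,0,0,0],[0,0,2,0,0,0],[0,0,2.5,0,0,0],[0,0,2.5,0,0,0],[0,0,2.5,0,0,0]],
], grip=100)

```text
t: 29.67
eef_pos: [0.4401, 0.1466, 0.198]
eef_rot: [0.998, -0.062, -0.0, 0.0]
wrist_force: [0.4, -0.0, -0.0]
grip_width: 0.958
grip_force: 0.0
```

Request:
apply_moves([
  [[1.6,-3,0,0,0,0],[1.7,-3.2,0,0,0,0],[1.7,-3.2,0,0,0,0],[1.7,-3.2,0,0,0,0],[1.7,-3.2,0,0,0,0]],
])

```text
t: 30.08
eef_pos: [0.5249, -0.013, 0.197]
eef_rot: [0.998, -0.062, 0.0, -0.0]
wrist_force: [0.4, 0.8, 0.1]
grip_width: 1.001
grip_force: 0.0
```

Request:
apply_moves([
  [[1.7,-3.2,0,0,0,0],[1.7,-3.2,0,0,0,0],[1.7,-3.2,0,0,0,0],[1.7,-3.2,0,0,0,0],[1.4,-2.6,0,0,0,0]],
])

```text
t: 30.5
eef_pos: [0.6072, -0.1678, 0.1967]
eef_rot: [0.998, -0.062, 0.0, 0.0]
wrist_force: [-0.1, -0.3, 0.2]
grip_width: 0.998
grip_force: 0.0
```

Request:
apply_moves([
  [[0,0,0,0,0,0],[0,0,0,0,0,0],[0,0,0,0,0,0],[0,0,0,0,0,0],[0,0,0,0,0,0]],
])

```text
t: 30.92
eef_pos: [0.606, -0.1642, 0.1971]
eef_rot: [0.998, -0.061, -0.0, -0.0]
wrist_force: [0.2, 0.9, -0.2]
grip_width: 1.001
grip_force: 0.0
```

Run:
```python
from cup import *
p=snap("wrist","w11.png"); s=manip.sense(); print(s["t"],s["eef_pos"],s["grip_width"])
find(p,["wide_bottle","wide_cup"],1)
for nm in("side","top"):
    p=snap(nm); find(p,["slim_bottle","narrow_cup"],1)
    fit(p,"slim_bottle",[(.016,.014,.076),(.012,.076,.12)],(.44,.146))
```

```text
30.9667 [ 0.60616116 -0.16434207  0.19713613] 1.0011378507233621
wide_bottle 0.75 [ 0.603 -0.166  0.011]
wide_cup 0.96 [0.604 0.017 0.013]
slim_bottle 0.59 [0.44  0.147 0.015]
narrow_cup 0.79 [0.44  0.146 0.007]
slim_bottle [0.4501 0.14  ] -0.75
slim_bottle 0.79 [0.438 0.144 0.014]
narrow_cup 0.63 [0.442 0.146 0.013]
slim_bottle [0.4415 0.1484] -0.93
```

View pics/w11.png

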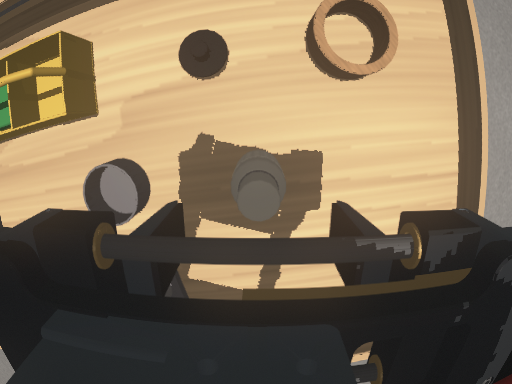

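The slim bottle is seated at z ≈ 14 mm over the cup's centre. The wide bottle's cap is at (259,200), between the fingers. I grasp it.

Request:
apply_moves([
  [[0,-0.1,-1.5,0,0,0],[0,0,-2,0,0,0],[0,0,-2,0,0,0],[0,0,-2,0,0,0],[0,0,-1.2,0,0,0]],
])

```text
t: 31.88
eef_pos: [0.6057, -0.166, 0.1079]
eef_rot: [0.998, -0.062, -0.001, -0.0]
wrist_force: [-0.2, 0.7, 0.7]
grip_width: 1.0
grip_force: 0.0
```

Request:
apply_moves([
  [[0,0,0,0,0,0],[0,0,0,0,0,0],[0,0,0,0,0,0],[0,0,0,0,0,0],[0,0,0,0,0,0]],
])

```text
t: 32.3
eef_pos: [0.607, -0.1665, 0.111]
eef_rot: [0.998, -0.062, 0.001, 0.0]
wrist_force: [-0.1, -0.7, 0.1]
grip_width: 0.998
grip_force: 0.0
```

Request:
apply_moves([
  [[0,0,0,0,0,0],[0,0,0,0,0,0],[0,0,0,0,0,0],[0,0,0,0,0,0],[0,0,0,0,0,0]],
], grip=0, force=25)

```text
t: 32.72
eef_pos: [0.6064, -0.1663, 0.11]
eef_rot: [0.998, -0.062, 0.0, -0.0]
wrist_force: [-0.4, -0.6, 0.4]
grip_width: 0.667
grip_force: 0.0
```

Request:
apply_moves([
  [[0,0,0,0,0,0],[0,0,0,0,0,0],[0,0,0,0,0,0],[0,0,0,0,0,0],[0,0,0,0,0,0]],
])

```text
t: 33.13
eef_pos: [0.6064, -0.1663, 0.1099]
eef_rot: [0.998, -0.062, -0.0, -0.0]
wrist_force: [-0.4, 0.8, 0.4]
grip_width: 0.39
grip_force: 25.0
```

Request:
apply_moves([
  [[0,0,0,0,0,0],[0,0,0,0,0,0],[0,0,0,0,0,0],[0,0,0,0,0,0],[0,0,0,0,0,0]],
])

```text
t: 33.55
eef_pos: [0.6064, -0.1663, 0.1099]
eef_rot: [0.998, -0.062, -0.0, -0.0]
wrist_force: [0.0, -0.2, -1.2]
grip_width: 0.392
grip_force: 25.0
```

Request:
apply_moves([
  [[0,0,1,0,0,0],[0,0,2,0,0,0],[0,0,2,0,0,0],[0,0,1.5,0,0,0],[0,0,1,0,0,0]],
])

```text
t: 33.97
eef_pos: [0.607, -0.1665, 0.1873]
eef_rot: [0.998, -0.062, 0.001, 0.0]
wrist_force: [0.5, -0.1, -1.9]
grip_width: 0.389
grip_force: 25.0
```

Request:
apply_moves([
  [[0.1,1.5,0,0,0,0],[0.1,2,0,0,0,0],[0.1,2.5,0,0,0,0],[0,2.5,0,0,0,0],[0,2.5,0,0,0,0]],
])

```text
t: 34.38
eef_pos: [0.6089, -0.0546, 0.1845]
eef_rot: [0.998, -0.062, -0.0, -0.0]
wrist_force: [0.0, -1.1, -1.8]
grip_width: 0.388
grip_force: 25.0
```

Request:
apply_moves([
  [[0,2.5,0,0,0,0],[0,2,0,0,0,0],[0,1.5,0,0,0,0],[0,1.1,0,0,0,0],[0,0,0,0,0,0]],
])

```text
t: 34.8
eef_pos: [0.6092, 0.0167, 0.1847]
eef_rot: [0.998, -0.061, -0.0, -0.0]
wrist_force: [0.1, 0.7, -1.1]
grip_width: 0.389
grip_force: 25.0
```

Request:
apply_moves([
  [[0,0,-0.5,0,0,0],[0,0,-0.5,0,0,0],[0,0,0,0,0,0],[0,0,0,0,0,0],[0,0,0,0,0,0]],
])

```text
t: 35.22
eef_pos: [0.6094, 0.0141, 0.1748]
eef_rot: [0.998, -0.062, -0.0, 0.0]
wrist_force: [-0.3, 0.2, -1.1]
grip_width: 0.384
grip_force: 25.0
```

```bash
python3 - <<'E'
from cup import *
s=manip.sense(); e=s["eef_pos"]; print(s["t"],e,s["grip_width"],s["grip_force"])
for nm in ("top","side","wrist"):
    p=snap(nm,"s12.png" if nm=="side" else None); print(nm); find(p,["wide_bottle","wide_cup"],1)
    z=e[2]-.1
    if nm=="side": fit(p,"wide_bottle",[(.027,z,z+.082),(.018,z+.082,z+.1)],(e[0],e[1]))
E
python3 -c "
import cv2;i=cv2.imread('pics/s12.png')[100:270,170:400];cv2.imwrite('pics/s12c.png',cv2.resize(i,None,fx=3,fy=3))"
```

```text
35.2167 [0.60942608 0.01407565 0.17477753] 0.38367742180781905 24.99365387368016
top
side
wide_bottle 0.56 [0.609 0.012 0.071]
wide_cup 0.57 [0.607 0.018 0.009]
wide_bottle [0.6128 0.0117] -0.82
wrist
wide_bottle 0.92 [0.606 0.014 0.073]
wide_cup 0.7 [0.605 0.015 0.008]
```

View pics/s12c.png

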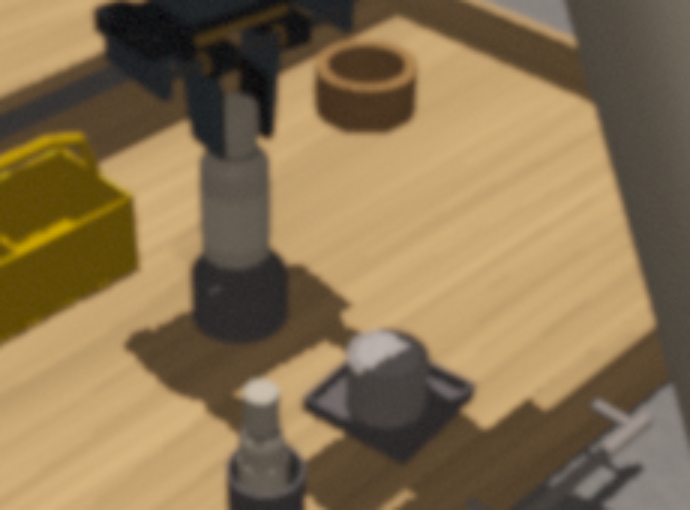

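The bottle is upright at crop column 235 over the cup at 240, about 2–3 mm off. The slim bottle stands in its cup. A small correction, then I lower it.

Request:
apply_moves([
  [[-0.1,-0.1,-0.8,0,0,0],[0,0,-1.2,0,0,0],[0,0,-1.2,0,0,0],[0,0,-1.2,0,0,0],[0,0,-0.8,0,0,0]],
])

```text
t: 36.13
eef_pos: [0.6078, 0.0137, 0.1213]
eef_rot: [0.998, -0.062, -0.001, -0.0]
wrist_force: [-0.1, 0.1, -1.7]
grip_width: 0.389
grip_force: 25.0
```

Request:
apply_moves([
  [[0,0,-0.4,0,0,0],[0,0,-0.2,0,0,0],[0,0,-0.2,0,0,0],[0,0,0,0,0,0],[0,0,0,0,0,0]],
])

```text
t: 36.55
eef_pos: [0.6087, 0.0137, 0.1153]
eef_rot: [0.998, -0.062, 0.0, 0.0]
wrist_force: [-0.2, 0.0, -1.8]
grip_width: 0.387
grip_force: 25.0
```

Request:
apply_moves([
  [[0,0,0,0,0,0],[0,0,0,0,0,0],[0,0,0,0,0,0],[0,0,0,0,0,0],[0,0,0,0,0,0]],
])

```text
t: 36.97
eef_pos: [0.6085, 0.0137, 0.115]
eef_rot: [0.998, -0.062, 0.0, -0.0]
wrist_force: [-1.1, 0.5, -1.3]
grip_width: 0.386
grip_force: 25.0
```

Request:
apply_moves([
  [[0,0,-0.1,0,0,0],[0,0,0,0,0,0],[0,0,0,0,0,0],[0,0,0,0,0,0],[0,0,0,0,0,0]],
])

```text
t: 37.38
eef_pos: [0.6084, 0.0137, 0.1139]
eef_rot: [0.998, -0.062, -0.0, -0.0]
wrist_force: [0.6, -0.5, -1.3]
grip_width: 0.386
grip_force: 25.0
```

Request:
apply_moves([
  [[0,0,0,0,0,0],[0,0,0,0,0,0],[0,0,0,0,0,0],[0,0,0,0,0,0],[0,0,0,0,0,0]],
], grip=80)

```text
t: 37.8
eef_pos: [0.6085, 0.0137, 0.1139]
eef_rot: [0.998, -0.062, 0.0, -0.0]
wrist_force: [-0.2, -0.4, -0.9]
grip_width: 0.72
grip_force: 0.0
```

Request:
apply_moves([
  [[0,0,1,0,0,0],[0,0,2,0,0,0],[0,0,2.5,0,0,0],[0,0,2.5,0,0,0],[0,0,2.5,0,0,0]],
], grip=100)

```text
t: 38.22
eef_pos: [0.6083, 0.0137, 0.2208]
eef_rot: [0.998, -0.062, 0.0, 0.0]
wrist_force: [0.6, 0.3, 0.4]
grip_width: 1.001
grip_force: 0.0
```

Request:
apply_moves([
  [[-1,-3,0,0,0,0],[-1,-3,0,0,0,0],[-1,-3,0,0,0,0],[-1,-3,0,0,0,0],[-1,-3,0,0,0,0]],
])

```text
t: 38.63
eef_pos: [0.5578, -0.1375, 0.2199]
eef_rot: [0.998, -0.061, 0.0, 0.0]
wrist_force: [0.8, -0.1, 1.3]
grip_width: 1.002
grip_force: 0.0
```

Request:
apply_moves([
  [[-1,-3,0,0,0,0],[-1,-3,0,0,0,0],[-1,-3,0,0,0,0],[-1,-2,0,0,0,0],[0,0,0,0,0,0]],
])

```text
t: 39.05
eef_pos: [0.517, -0.2499, 0.2197]
eef_rot: [0.998, -0.063, 0.0, 0.001]
wrist_force: [0.1, -0.2, 0.6]
grip_width: 0.997
grip_force: 0.0
```

Run:
```python
from cup import *
print(manip.sense()["t"])
for nm in("side","top"):
    p=snap(nm,nm+"13.png"); print(nm); find(p,k=1)
    fit(p,"wide_bottle",[(.027,.014,.096),(.018,.096,.144)],(.608,.014))
t,s=[cv2.imread("pics/%s13.png"%n) for n in("top","side")]
a=cv2.resize(t[80:300,80:350],(800,652))[:600]
cv2.imwrite("pics/f.png",a)
```

```text
39.05
side
wide_bottle 0.82 [0.607 0.015 0.013]
slim_bottle 0.96 [0.443 0.148 0.017]
tin 0.68 [0.454 0.006 0.016]
brush 0.96 [0.511 0.336 0.015]
wide_cup 0.76 [0.609 0.016 0.012]
narrow_cup 0.83 [0.443 0.144 0.006]
square_tray 0.97 [0.454 0.007 0.012]
long_tray 0.93 [0.505 0.334 0.01 ]
caddy 0.88 [0.758 0.135 0.01 ]
stopper 0.75 [ 0.754 -0.121  0.011]
wide_bottle [ 0.6353 -0.0115] -0.76
top
wide_bottle 0.87 [0.614 0.017 0.016]
slim_bottle 0.78 [0.439 0.147 0.013]
tin 0.87 [0.46  0.011 0.013]
brush 0.56 [0.512 0.336 0.019]
wide_cup 0.57 [0.608 0.014 0.014]
narrow_cup 0.66 [0.44  0.148 0.012]
square_tray 0.94 [0.452 0.008 0.012]
long_tray 0.97 [0.505 0.336 0.01 ]
caddy 0.76 [0.767 0.137 0.008]
stopper 0.74 [ 0.754 -0.12   0.011]
wide_bottle [0.6078 0.0158] -0.96
```

View pics/f.png

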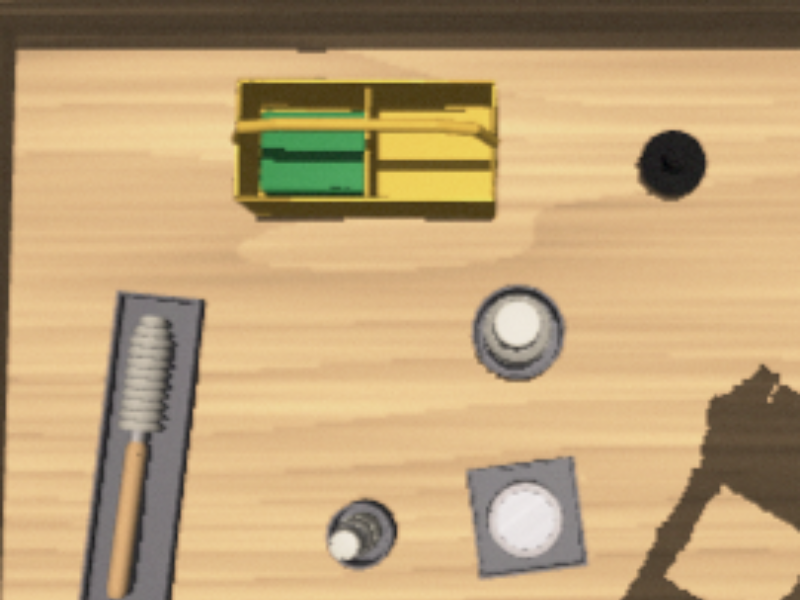

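View pics/side13.png

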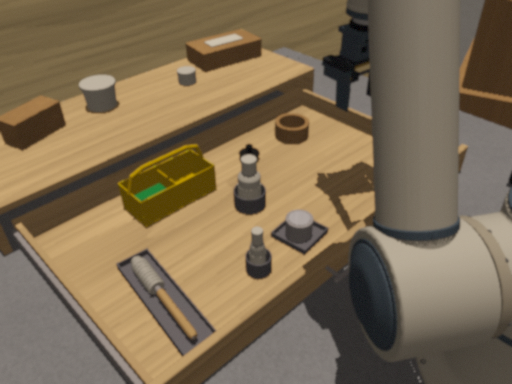

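Both views show everything in its holder. The wide bottle (517,325) and slim bottle (355,540) are upright, the tin (525,520) is flat, and the brush (140,450) lies inside its tray.

```bash
python3 -c "
from cell import manip
print(manip.hand_in())"
```

```text
the job is handed in; nothing more can be done
None
```

The job is handed in at about 39 s: the last pictures show both bottles, the tin and the brush in their holders and the caddy and stopper where they were, but no verdict was returned.

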